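# Discharge, peel and present a nested parts tray

### The arm

A 6-joint arm with a two-finger parallel gripper is mounted at the origin on the work surface. World frame = base frame: x ahead of the robot, y to its left, z up, the work surface at z = 0. Lengths are in mm, angles in degrees, forces in N, time in s.
With the tool pointing down it reaches from about 350 to 950 mm from the base axis. Payload 17.4 kg.
Tool frame: the origin (TCP) lies between the finger pads; the fingertips stand ahead of it and the grasp point (between the pads) lies 8 mm behind it (tips_ahead is the y of the fingertips in the tool frame, in mm); y points along the fingers, z is the direction in which the jaws open and shut, and the axes are right-handed (so a half turn about y gives the same grasp; the last joint's range is limited). The gripper opens to 93 mm and grips with 3 to 60 N. Pads are 15 mm wide; open, the fingers measure 128 mm over their backs; the gripper's body (75 mm by 188 mm) begins 65 mm behind the grasp point.
Start: joints at [63.438, 6.646, 82.598, -0, 90.757, -2.166], TCP at [278.817, 614.731, 229.646] pointing down, gripper open.
Joint ranges: [-162.19, 162.19], [-47.58, 125.68], [4.15, 143.07], [-65.23, 245.23], [0.69, 171.88], [-170.13, 170.13]. Speed limits (degrees/s): [108.29, 108.29, 127.2, 180, 180, 180].

### API

Orientations are given as a 3x3 rotation matrix whose columns are the frame's x, y, z axes.
In Python, from rig import read_state, capture, close_job, spot_in, regions_of, tips_ahead gives the robot as it stands.
- The arm moves only by the tool servo_tool, never from a script. Its arguments are lists of equal length, an entry for each row: "fingers": the opening, from 0 (shut) to 1 (fully open); "dp": the shift along the tool's x, y, z in m, a list of three; "turn": the turn about the tool's y in rad. In form: {"fingers": [fingers, ...], "dp": [[x, y, z], ...], "turn": [turn, ...]}. A call has 1 to 20 rows; each row shifts and turns the commanded pose from where the row before left it, along the tool's axes as they then stand; what a row does not reach is not made up. A row lasts 1/10 s, in which the tool goes at most 50 mm and 8.59 degrees, less where a joint would pass 70% of its speed; a pose out of reach is approached as far as the arm can. A call is refused whole if a number of a shift passes 0.05 or a number of a turn 0.15, either way. A call with a gripper value outside its range is refused whole. The fingers move at their own pace and stop on an object; "squeeze" is the grip in N (left out, the last holds). Time passes only in rows, so rows that do not move let the fingers close. It gives the time, the measured TCP pose, the force and the opening at its end, in the units of the state.
- read_state(): the state, without advancing time (a new reading comes with each control period).
- capture(name): name is "side" or "top" or "wrist"; returns a dict with "pixels" (400x640x3 uint8, red, green, blue), "z_map" (400x640 float32, mm along the optical axis (not along the pixel's ray), 0 where there is no reading), "camera_matrix" (3x3 intrinsics, pixels), "R" (3x3) and "t" (3): a world point X has camera coordinates R X + t; the wrist camera has in their place "T_tool_cam" (4x4, takes a point from camera to tool coordinates, whose origin is the TCP and whose axes are the tool frame's). Camera axes: x right, y down, z forward; pixel columns grow to the right and rows downward; lengths in mm; the calibration is good to about 2 mm. A picture is of the moment at which its call begins: read the wrist's pose just before it.
- close_job(): hands the job in, once; it reports no verdict.
Trained networks look in the newest picture that a camera, given by its name, has taken for a name from the list of things; names that differ only in an ending like _2 or _b are one class to them, and where a whole thing is asked for, a point or a joint stands for the part that bears it (a point fixed in the world has none). Each returns a list of dicts, best first, with "score" (0 to 1); they miss things now and then, are a little off and sometimes report something else, mostly with a low value. They report only what shows in the picture. A call takes as long as a camera call. They do not tell look-alikes from the thing itself.
- spot_in(camera, name): "pixel" ([column, row] in pixels, amid what is visible of it).
- regions_of(camera, name): "mask" (400x640 bool, what is visible of it) and "pixel" ([column, row] in pixels, amid what is visible of it).
The state is a dict: "clock": time; "joint_positions": joint angles; "qvel": joint speeds; "effort": joint torques, N m; "ee_pos": TCP position; "eef_rot": TCP orientation; "contact_force": force on the tool from outside, world axes, zero at the start; "ft_torque": the same for the moment, N m; "opening": finger opening in mm.
Only numpy, scipy, OpenCV 4.12 (cv2) and the standard library are available. Lean on these libraries where they do the work, as an engineer would, in place of code of your own. Each camera call takes 0.05 s, during which the arm holds its last target.

### The job

Squeeze the red trigger of the clamped ionising air gun fully and let it spring back, so that the static on the tray stack is discharged. Then take the top tray by its orange corner tab and peel it: raise that corner about 3 cm while the opposite corner still rests in the stack, then lift it free, leaving the trays beneath where they are. Finish while holding the tray still, level and right way up, centred about 10 cm above the reader's window and touching nothing but the gripper; leave the parts bin, jar and screwdriver alone.

Things in the scene. Friction and masses are not known exactly. Their poses are not given: they have to be found in the camera images.
- gun_handle (a point): Grey air gun clamped upside down in a fixed bracket: barrel low and level (upper side 95 mm above bench), handle upright. Point: on the handle's axis, 145 mm above bench; z up, x along the barrel to the nozzle, the trigger's side. Handle 26 mm thick along x, 28 mm along y, top 172 mm above bench. Its back face is 13 mm along -x, the resting trigger's outer face 44 mm along +x: 57 mm in all.
- trigger_hinge (a point): Hinge of the gun's red trigger, axes of gun_handle; 40 mm along +x of gun_handle and 48 mm lower. The trigger is a blade 8 mm thick, 20 mm wide, standing 62 mm up from here, upper end free. The handle does not give: paired fingers should be centred on the squeezed width, 47 mm at fingertips 30 mm above the hinge, i.e. 10 mm along +x of gun_handle.
- gun_trigger (a joint): Trigger angle: 0 at rest, 0.30 rad fully squeezed towards the handle (it swings towards -x of gun_handle). A spring drives it back; about 3 to 9 N at the fingers.
- tray_center (a point): Top tray: black, 156 mm (x) by 116 mm (y), 22 mm tall, 3 mm walls, floor with low grey ribs, 0.1 to 0.2 kg. Point: its centre, 11 mm above its lower edge; z up. The skirt fits 10 mm deep over the stack and sticks by four friction spots on the long sides, about 1 N each. Tab corner at x -78, y -58 mm, opposite corner at x +78, y +58 mm.
- tray_tab (a point): Orange upright pull tab outside one corner of the top tray: 10 mm thick, 40 mm long along the tray's diagonal, 38 mm tall from the tray's lower edge. Point: where to grip, x -93, y -70 mm from the tray's centre, 24 mm above its lower edge; axes of the tray. Grip across the thickness, fingers closing level, square to the diagonal. Nothing is below it down to the bench.
- tab_corner (a point): Lower edge of the top tray's corner that bears the tab (axes of the tray).
- far_corner (a point): Lower edge of the top tray's opposite corner, about which the tray is peeled (axes of the tray).
- stack_top (a point): Three more black trays beneath, stuck together as one loose block of 0.9 kg, 156 x 116 mm, standing on the bench. The point is the centre of the block's top, 56 mm above the bench; axes parallel to the top tray's while nested (the top tray's lower edge then lies 10 mm below this point).
- reader_window (a point): Fixed code reader that looks up: grey box 150 x 150 mm, 40 mm tall, with a black window and amber lens on its top. The point is the centre of the window, on its top face; z is up.
- parts_bin: Bystander: blue open bin, 90 x 130 mm, 50 mm tall; origin under its centre.
- jar: Bystander: clear jar with black cap, diameter 60, 80 mm tall; origin under its centre.
- screwdriver: Bystander: yellow screwdriver, 180 mm long, lying on the bench; x along its length.
Not all that is in view belongs to the job. Leave any pink look-alike of the part that bears tray_center alone.

How it is judged:
By the outcome, as a careful person would: the job done as asked, in the order asked, and still so for the second after the job is handed in, while the arm keeps its last pose, push and grip.
It also fails if it takes over 58 s, if anything falls off the work surface, if the arm or the gripper's body presses on something with over 40 N, if the wrist force passes 120 N, or if a joint passes its speed limit or range.

## Working session

There is one attempt and no reset: what is moved stays moved. The work goes in short steps, Python scripts to look and compute and a tool call to move; the robot and the scene stay as the last step left them, time stands still between calls to the robot, and variables do not carry over. Pictures are saved under pics/ and viewed, and the job is handed in when it is done.

Besides the shell and the picture viewer there is one more tool, called after "Emit:" by a JSON object that holds its "name" and its "arguments". servo_tool: Moves the arm, as the interface text tells. Its arguments: {"type":"object","properties":{"fingers":{"type":"array","items":{"type":"number"}},"dp":{"type":"array","items":{"type":"array","items":{"type":"number"}}},"turn":{"type":"array","items":{"type":"number"}},"squeeze":{"type":"number"}},"required":["fingers","dp","turn"]}

```bash
ls; mkdir -p pics; python3 - <<'E'
from rig import *
import cv2,numpy as np
s=read_state()
for k,v in s.items(): print(k,np.round(v,3).tolist())
print(tips_ahead)
for c in ["top","side"]:
    d=capture(c); cv2.imwrite(f"pics/{c}0.png",d["pixels"][:,:,::-1])
    print(c,d["camera_matrix"].tolist(),d["R"].tolist(),d["t"])
    np.savez(f"{c}0.npz",**d)
    for n in ["gun_handle","gun_trigger","tray_center","tray_tab","stack_top","reader_window","parts_bin","jar","screwdriver"]:
        try: print(n,[(np.round(r["pixel"]).tolist(),round(r["score"],2)) for r in spot_in(c,n)])
        except Exception as e: print(n,e)
E
```

```text
pics
clock 0.0
joint_positions [63.438, 6.675, 82.637, 0.0, 90.755, -2.166]
qvel [0.048, -0.074, -0.069, 0.045, 0.053, -0.017]
effort [0.002, -72.127, -62.262, 0.078, 0.024, -0.0]
ee_pos [278.727, 614.556, 228.879]
eef_rot [[0.911, -0.001, 0.413], [-0.413, -0.001, 0.911], [-0.0, -1.0, -0.001]]
contact_force [1.108, -0.05, 0.494]
ft_torque [-0.002, -0.017, 0.051]
opening 92.792
11.0
top [[439.7772840183872, 0.0, 317.78135567354605], [0.0, 439.7772840183872, 201.38733537139373], [0.0, 0.0, 1.0]] [[-0.017905478914627675, -0.9997056327625371, 0.0163719775132065], [-0.9972587822591751, 0.01668108529495279, -0.07208788109196569], [0.0717935584282093, -0.017617866392887326, -0.9972639047674279]] [-112.78347322  569.81987077 1250.96470511]
gun_handle [([168.0, 208.0], 0.71)]
gun_trigger [([380.0, 192.0], 0.51)]
tray_center [([378.0, 193.0], 0.88), ([388.0, 280.0], 0.66), ([471.0, 183.0], 0.55)]
tray_tab [([386.0, 280.0], 0.8), ([380.0, 194.0], 0.71), ([471.0, 183.0], 0.59), ([277.0, 127.0], 0.43)]
stack_top []
reader_window [([265.0, 200.0], 0.7), ([154.0, 172.0], 0.46)]
parts_bin [([279.0, 
[... 171 characters left out ...]
958], [0.0, 0.0, 1.0]] [[0.9872785554350697, -0.15896246871902467, -0.003462299350913662], [-0.0793744633378194, -0.4738743831195751, -0.8770078469391681], [0.13777063746631718, 0.8661258583842162, -0.4804635770694064]] [-579.69475138   90.51561516 1456.69414303]
gun_handle [([306.0, 164.0], 0.74)]
gun_trigger [([342.0, 249.0], 0.64), ([345.0, 265.0], 0.5)]
tray_center [([342.0, 251.0], 0.88), ([251.0, 273.0], 0.84), ([373.0, 330.0], 0.81)]
tray_tab [([342.0, 249.0], 0.81), ([372.0, 331.0], 0.68), ([254.0, 272.0], 0.6)]
stack_top [([347.0, 265.0], 0.82)]
reader_window [([319.0, 199.0], 0.86)]
parts_bin [([380.0, 201.0], 0.56)]
jar [([330.0, 157.0], 0.52)]
screwdriver [([400.0, 257.0], 0.76)]
```

View pics/top0.png

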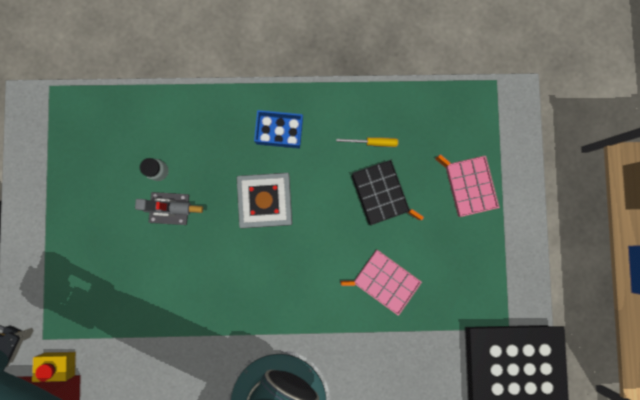

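View pics/side0.png

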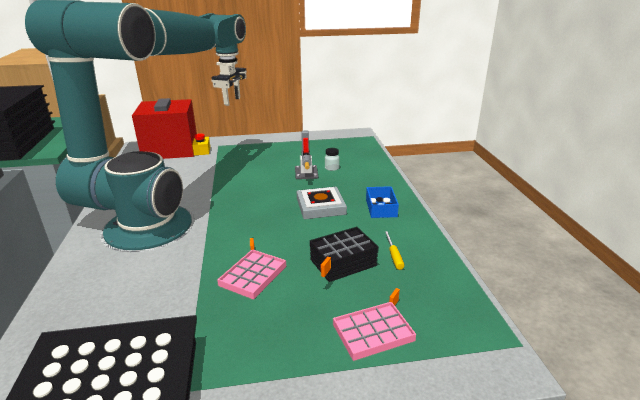

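```bash
cat > h.py <<'E'
import numpy as np,cv2
def cloud(d):
    K=d["camera_matrix"];z=d["z_map"].astype(float);v,u=np.mgrid[:400,:640]
    c=np.stack([(u-K[0,2])/K[0,0]*z,(v-K[1,2])/K[1,1]*z,z],-1)
    if "R" in d: w=(c-d["t"])@d["R"]
    else: w=c
    w[z==0]=np.nan
    return w
E
python3 - <<'E'
from h import *
for c,(u0,u1,v0,v1) in {"top":(125,225,150,230),"side":(285,355,120,190)}.items():
    d=dict(np.load(f"{c}0.npz")); w=cloud(d)
    im=d["pixels"][v0:v1,u0:u1,::-1]; cv2.imwrite(f"pics/g_{c}.png",cv2.resize(im,None,fx=7,fy=7,interpolation=cv2.INTER_NEAREST))
d=dict(np.load("top0.npz")); w=cloud(d)
def show(u0,u1,v0,v1,s=1):
    for v in range(v0,v1,s): print(v,[int(x) if x==x else -1 for x in w[v,u0:u1:s,2]])
show(132,210,190,226,2)
print(w[208,140],w[208,203],w[201,264],w[192,379])
d=dict(np.load("top0.npz"));im=d["pixels"][100:330,330:510,::-1]; cv2.imwrite("pics/t_top.png",cv2.resize(im,None,fx=3.3,fy=2.5))
E
```

```text
190 [2, 3, 0, -2, -2, 1, 1, 3, 2, 0, 0, 2, -2, 1, -2, 2, 1, 4, -1, 4, -1, 1, 0, 1, -3, 5, -3, 3, 1, 0, 0, 0, 4, 3, -5, 0, 2, 2, 0]
192 [4, 6, 1, 2, 2, 0, -2, 2, -1, -1, 8, 7, 13, 1, 0, 0, 0, 4, 2, -1, -3, 1, 0, 0, 1, 1, 6, 1, 0, 0, 4, 0, 6, 0, 1, -2, 3, -2, 1]
194 [1, 1, 0, -3, -1, -2, 6, -6, 0, 2, 5, 7, 12, 4, 10, 9, 7, 10, 6, 8, 8, 10, 7, 11, 13, 8, 10, 10, 4, 0, -2, 3, -2, 3, 2, 2, 0, 0, -2]
196 [0, 3, 1, 0, -1, 1, 1, 0, 8, -2, 8, 11, 13, 9, 7, 13, 7, 7, 7, 8, 11, 12, 4, 9, 7, 14, 8, 7, 10, -2, 0, 3, 2, 0, 0, -4, 0, 1, -2]
198 [3, 1, 0, 0, 1, 1, 4, 0, 0, 11, 12, 17, 10, 14, 11, 5, 10, 9, 10, 11, 10, 9, 6, 8, 7, 6, 10, 10, 7, -1, 0, 2, 6, 0, -1, 0, 0, 1, 3]
200 [1, 0, 174, 169, 173, 169, 171, 161, 141, 77, 8, 5, 73, 67, 70, 71, 69, 68, 70, 60, 45, 13, 7, 6, 12, 8, 12, 8, 6, -2, 4, 0, -1, 3, 0, 0, 0, -2, 0]
202 [2, 2, 173, 170, 173, 175, 171, 163, 149, 135, 123, 107, 155, 160, 145, 89, 89, 84, 92, 88, 86, 86, 81, 84, 84, 83, 9, 12, 2, 3, 0, 0, 0, -2, 0, 1, -3, 3, -2]
204 [1, 3, 173, 174, 168, 169, 171, 159, 150, 127, 119, 108, 162, 161, 147, 133, 116, 98, 100, 94, 90, 94, 87, 92, 89
[... 1027 characters left out ...]
1, 0, 8, 15, 10, 11, 11, 5, 10, 10, 10, 6, 9, 12, 8, 8, 9, 10, 4, 11, 8, 1, -2, 0, 1, 2, -4, -2, 2, -2, 3, -1]
220 [-1, -3, 0, 0, 0, -1, -1, 0, 8, 7, 19, 10, 9, 10, 8, 5, 14, 5, 11, 10, 8, 10, 10, 7, 10, 13, 12, 5, -1, 2, 1, 2, 3, 3, 0, -3, -1, 2, 3]
222 [-1, 2, 0, 1, 1, -1, 3, 1, 11, 6, 11, 12, 11, 14, 9, 8, 10, 12, 10, 9, 11, 11, 12, 10, 18, 9, 12, 15, -4, -1, 2, -4, 0, 0, -1, 0, 0, -3, 0]
224 [3, -3, -1, -1, 1, 2, 1, 2, 0, 1, 0, -3, 2, 0, 3, 0, 0, 0, 0, 3, 7, 11, 9, 7, 10, 9, 8, 6, 4, 2, -3, 4, -1, -3, -2, 1, 4, -3, 2]
[547.43392349 328.64799894 176.11534251] [5.55526107e+02 2.13178924e+02 3.40021906e-01] [570.21380809  30.85637692  38.66486808] [ 588.52562034 -294.66503899   61.1252279 ]
```

View pics/g_top.png

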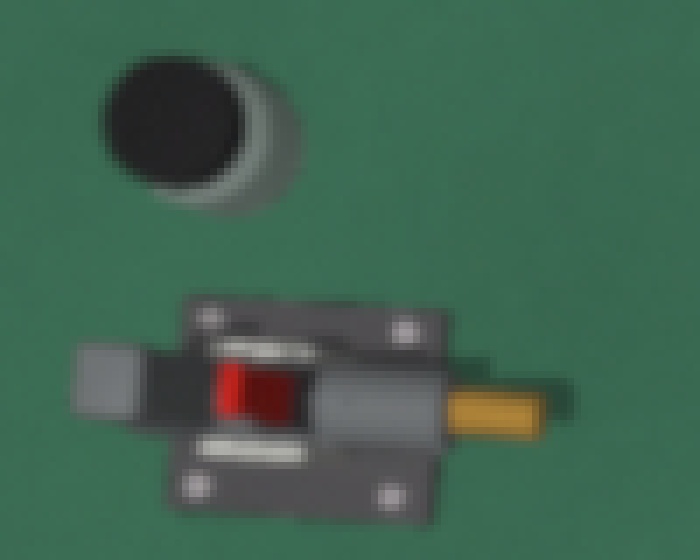

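View pics/g_side.png

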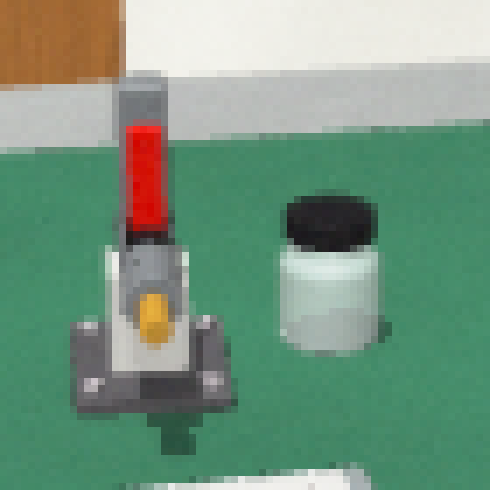

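```bash
python3 - <<'E'
from h import *
for c in ["top","side"]:
    d=dict(np.load(f"{c}0.npz")); w=cloud(d); p=d["pixels"].astype(int)
    X=w.reshape(-1,3); P=p.reshape(-1,3)
    near=(X[:,0]>480)&(X[:,0]<640)&(X[:,1]>180)&(X[:,1]<360)
    m=near&(X[:,2]>165)&(X[:,2]<182); print(c,"handle top",X[m].mean(0),np.nanmin(X[m],0),np.nanmax(X[m],0),m.sum())
    red=near&(P[:,0]>80)&(P[:,1]<40)&(P[:,2]<50); 
    print("red",X[red].mean(0),X[red].min(0),X[red].max(0),red.sum())
    m2=red&(X[:,2]>154); print("red top",X[m2].mean(0) if m2.any() else None, X[m2].min(0),X[m2].max(0))
    b=near&(X[:,2]>88)&(X[:,2]<100)&(X[:,1]<285); print("barrel",b.sum())
    if b.sum()>10:
        A=X[b]; print(np.polyfit(A[:,1],A[:,0],1), A[:,1].min(),A[:,1].max(),A.mean(0))
    g=near&(X[:,2]>4)&(X[:,2]<16)
    if g.sum()>10: print("plate",cv2.minAreaRect(X[g][:,:2].astype(np.float32)))
    o=near&(P[:,0]>150)&(P[:,1]>100)&(P[:,2]<90); print("nozzle",X[o].mean(0),o.sum())
    # jar, reader
    j=(X[:,0]>600)&(X[:,0]<720)&(X[:,1]>230)&(X[:,1]<360)&(X[:,2]>70); print("jar",X[j].mean(0),j.sum())
    r=(X[:,0]>460)&(X[:,0]<680)&(X[:,1]>-80)&(X[:,1]<140)&(X[:,2]>32)&(X[:,2]<48)
    print("reader",X[r].mean(0),cv2.minAreaRect(X[r][:,:2].astype(np.float32)),r.sum())
    og=(X[:,1]<-200)&(P[:,0]>180)&(P[:,1]<140)&(P[:,2]<80)&(X[:,0]>300)
    n,l,st,ce=cv2.connectedComponentsWithStats(og.reshape(400,640).astype(np.uint8))
    for i in range(1,n):
        mm=(l==i).ravel()
        if mm.sum()>15: print("orange",ce[i],X[mm].mean(0),X[mm].min(0),X[mm].max(0),mm.sum())
    t=(X[:,0]>470)&(X[:,0]<700)&(X[:,1]>-420)&(X[:,1]<-190)&(X[:,2]>46)&(X[:,2]<80)&(P.max(1)-P.min(1)<30)
    print("tray",X[t].mean(0),cv2.minAreaRect(X[t][:,:2].astype(np.float32)),t.sum())
E
```

```text
top handle top [557.87799441 330.31236782 171.55617614] [544.97158062 317.65819946 165.48243222] [571.09652978 343.88472992 177.83929282] 115
red [554.63888076 288.82589671 137.26549558] [546.33010283 287.34673009 105.03796446] [562.25972882 292.73282372 162.73303253] 53
red top [555.60393586 289.32396919 159.47606772] [547.61248166 287.34673009 154.74054125] [560.77259213 292.73282372 162.73303253]
barrel 204
[6.43322922e-02 5.35052570e+02] 202.4145540411966 284.1178958630029 [551.53773783 256.25028246  92.91797495]
plate ((560.284912109375, 269.9220886230469), (159.0272216796875, 179.75857543945312), 0.046877916902303696)
nozzle [548.74517339 215.06880862  86.37411892] 39
jar [666.20062217 339.31334666  79.5725883 ] 267
reader [573.05504536  32.25046325  38.95864197] ((573.5914916992188, 32.59877014160156), (149.88938903808594, 149.73776245117188), 3.0331337451934814) 2653
orange [444.40740741 159.96296296] [ 680.32874976 -490.10201996   38.71580809] [ 668.23966858 -503.29842413   35.51439618] [ 691.98426135 -476.94866086   42.00713004] 27
orange [416.37142857 214.14285714] [ 523.4
[... 1299 characters left out ...]
2569885253906), 2.023293972015381) 909
orange [251.8125  244.59375] [ 334.83252169 -218.29943192   34.62798378] [ 329.88850199 -228.60045278   23.05652947] [ 339.01454126 -200.45634821   40.8627424 ] 32
orange [324.38202247 265.73033708] [ 520.13611122 -402.09237271   73.4976037 ] [ 509.89424763 -414.50887925   46.62686235] [ 538.32240751 -380.74388789   86.80299963] 89
orange [394.04819277 295.36144578] [ 680.34185538 -495.86885334   32.60264612] [ 666.35617241 -510.47085197    9.89016806] [ 697.83945155 -477.52590225   41.21034283] 83
tray [ 590.21317759 -305.70364388   60.64563155] ((589.4612426757812, -302.0077819824219), (159.00399780273438, 121.95841217041016), 18.849990844726562) 1661
```

View pics/t_top.png

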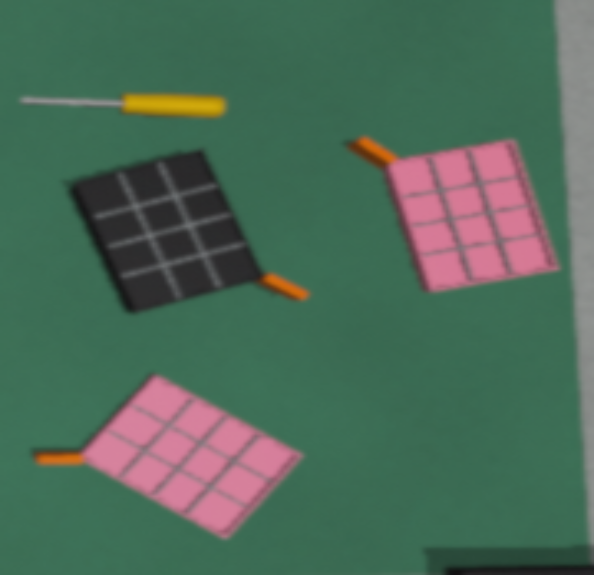

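Emit:
{"name": "servo_tool", "arguments": {"fingers": [1,1,1,1,1,1,1,1,1,1,1,1,1,1,1,1,1,1,1,1], "dp": [[0,0,0],[0,0,0],[0,0,0],[0.01865,0,-0.01714],[0.01865,0,-0.01714],[0.01865,0,-0.01714],[0.01865,0,-0.01714],[0.01865,0,-0.01714],[0.01865,0,-0.01714],[0.01865,0,-0.01714],[0.01865,0,-0.01714],[0.01865,0,-0.01714],[0.01865,0,-0.01714],[0.01865,0,-0.01714],[0.01865,0,-0.01714],[0.01865,0,-0.01714],[0.01865,0,-0.01714],[0.01865,0,-0.01714],[0.01865,0,-0.01714],[0,0,0]], "turn": [-0.119,-0.119,-0.119,0,0,0,0,0,0,0,0,0,0,0,0,0,0,0,0,0], "squeeze": 20}}

```text
clock: 3.0
ee_pos: [559.1, 318.7, 229.5]
eef_rot: [[0.997, 0.0, 0.071], [-0.071, -0.001, 0.997], [0.0, -1.0, -0.001]]
contact_force: [-0.1, 0.8, -0.0]
opening: 93.1
```

Take a wrist look to refine the gun's pose.

```bash
cat >> h.py <<'E'
def wrist(name=None):
    from rig import read_state,capture
    s=read_state(); d=capture("wrist")
    if name: cv2.imwrite(name,d["pixels"][:,:,::-1])
    w=cloud({k:v for k,v in d.items()}); T=np.array(d["T_tool_cam"])
    w=w@T[:3,:3].T+T[:3,3]
    return s,d,w@np.array(s["eef_rot"]).T+np.array(s["ee_pos"]),w
E
python3 - <<'E'
from h import *
s,d,w,wt=wrist("pics/w1.png")
X=w.reshape(-1,3);P=d["pixels"].reshape(-1,3).astype(int)
print(np.round(s["ee_pos"],1),np.round(s["contact_force"],1))
m=(X[:,2]>165)&(X[:,2]<178)&(abs(X[:,0]-558)<60)&(abs(X[:,1]-330)<60);print(m.sum(),X[m].mean(0),cv2.minAreaRect(X[m][:,:2].astype(np.float32)))
red=(P[:,0]>80)&(P[:,1]<40)&(P[:,2]<50)&(X[:,2]>152);print(red.sum(),X[red].mean(0),cv2.minAreaRect(X[red][:,:2].astype(np.float32)))
E
```

```text
[559.1 318.7 229.5] [-0.1  0.8 -0. ]
1610 [558.47653058 330.63884736 171.99583694] ((559.5030517578125, 330.9852294921875), (25.918983459472656, 27.520824432373047), 85.96376037597656)
260 [556.11218684 291.69951111 158.43632807] ((556.33447265625, 291.1203308105469), (7.821763038635254, 19.320770263671875), 85.64131164550781)
```

View pics/w1.png

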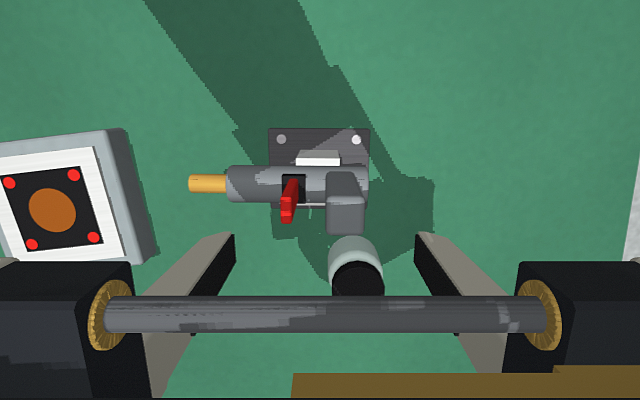

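Emit:
{"name": "servo_tool", "arguments": {"fingers": [1,1,1,1,1,1,1,1,1,1], "dp": [[-0.001,0,0.0021],[0,0.01,0],[0,0.014,0],[0,0.014,0],[0,0.014,0],[0,0.014,0],[0,0.014,0],[0,0.0115,0],[0,0,0],[0,0,0]], "turn": [0,0,0,0,0,0,0,0,0,0]}}

```text
clock: 4.05
ee_pos: [556.9, 322.8, 138.2]
eef_rot: [[0.998, -0.0, 0.069], [-0.069, -0.0, 0.998], [-0.0, -1.0, -0.0]]
contact_force: [-0.7, 0.2, -0.5]
opening: 93.3
```

Emit:
{"name": "servo_tool", "arguments": {"fingers": [0.6,0.55,0.5,0.5,0.45,0.4,0.4,0.4,0.4,0.4,0.4], "dp": [[0,0,0],[0,0,0],[0,0,0],[0,0,0],[0,0,0],[0,0,0],[0,0,0],[0,0,0],[0,0,0],[0,0,0],[0,0,0]], "turn": [0,0,0,0,0,0,0,0,0,0,0], "squeeze": 20}}

```text
clock: 5.15
ee_pos: [556.9, 321.7, 138.1]
eef_rot: [[0.998, -0.0, 0.069], [-0.069, -0.002, 0.998], [-0.0, -1.0, -0.002]]
contact_force: [-2.1, -10.0, 2.7]
opening: 46.4
```

Emit:
{"name": "servo_tool", "arguments": {"fingers": [0.3,0.3,0.3,0.3], "dp": [[0,0,-0.001],[0,0,0],[0,0,0],[0,0,0]], "turn": [0,0,0,0], "squeeze": 30}}

```text
clock: 5.55
ee_pos: [556.9, 321.7, 138.1]
eef_rot: [[0.998, 0.0, 0.069], [-0.069, -0.0, 0.998], [0.0, -1.0, -0.0]]
contact_force: [4.3, -0.6, -1.2]
opening: 46.1
```

```bash
python3 - <<'E'
from h import *
from rig import *
s,d,w,wt=wrist("pics/w2.png")
P=d["pixels"].reshape(-1,3).astype(int);X=w.reshape(-1,3)
red=(P[:,0]>80)&(P[:,1]<40)&(P[:,2]<50)
print(red.sum(), s["opening"],s["contact_force"])
d=capture("side"); cv2.imwrite("pics/s2.png",cv2.resize(d["pixels"][80:200,260:380,::-1],None,fx=4,fy=4))
E
```

```text
1635 46.1163845697004 [ 4.25029543 -0.56412493 -1.20164464]
```

View pics/w2.png

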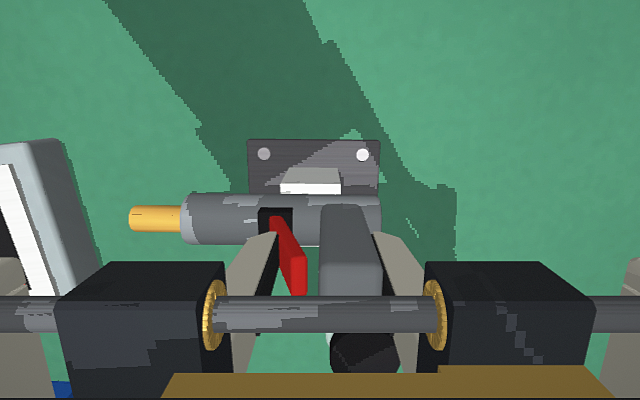

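View pics/s2.png

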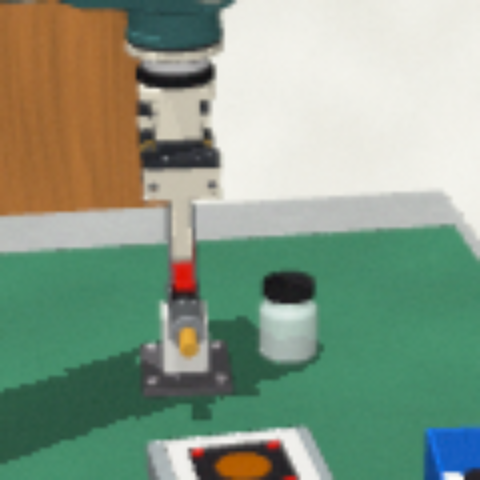

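Emit:
{"name": "servo_tool", "arguments": {"fingers": [0.7,1,1,1,1,1,1,1,1,1,1,1,1], "dp": [[0,0,0],[0,0,0],[0,0,0],[0,0,0],[0,0,0],[0,0,0],[0,-0.01,0],[0,-0.018,0],[0,-0.018,0],[0,-0.018,0],[0,-0.018,0],[0,-0.01,0],[0,0,0]], "turn": [0,0,0,0,0,0,0,0,0,0,0,0,0]}}

```text
clock: 6.95
ee_pos: [557.2, 322.0, 232.2]
eef_rot: [[0.998, 0.002, 0.069], [-0.069, 0.001, 0.998], [0.002, -1.0, 0.001]]
contact_force: [0.4, 0.4, 0.3]
opening: 93.1
```

```bash
python3 - <<'E'
from h import *
s,d,w,wt=wrist("pics/w3.png")
X=w.reshape(-1,3);P=d["pixels"].reshape(-1,3).astype(int)
red=(P[:,0]>80)&(P[:,1]<40)&(P[:,2]<50)&(X[:,2]>152);print(red.sum(),X[red].mean(0))
print(s["joint_positions"],s["ee_pos"])
E
```

```text
288 [555.47289883 291.43147572 158.78823678]
[ 2.77553322e+01  2.61539761e+00  8.66303501e+01  2.29458875e-03
  9.06087683e+01 -5.83038000e+01] [557.16889636 322.03550431 232.23765125]
```

Emit:
{"name": "servo_tool", "arguments": {"fingers": [1,1,1,1,1,1,1,1,1,1,1,1,1,1], "dp": [[0,0,0],[0,0,0],[0,0,0],[0,0,0],[0,0,0],[0,0,0],[0,0,0],[0,0,0],[0,0,0],[0,0,0],[0,0,0],[0,0,0],[0,0,0],[0,0,0]], "turn": [0.1496,0.1496,0.1496,0.1496,0.1496,0.1496,0.1496,0.1496,0.1496,0.1496,0.1496,0.1496,0.1496,0.1496]}}

```text
clock: 8.4
ee_pos: [556.4, 321.6, 228.8]
eef_rot: [[-0.563, -0.002, 0.826], [-0.826, -0.001, -0.563], [0.002, -1.0, -0.001]]
contact_force: [0.5, -0.0, 0.5]
opening: 93.0
```

Emit:
{"name": "servo_tool", "arguments": {"fingers": [1,1,1,1,1,1,1,1,1,1,1,1,1,1,1,1,1,1,1,1], "dp": [[0.03076,0,0.01873],[0.03076,0,0.01873],[0.03076,0,0.01873],[0.03076,0,0.01873],[0.03076,0,0.01873],[0.03076,0,0.01873],[0.03076,0,0.01873],[0.03076,0,0.01873],[0.03076,0,0.01873],[0.03076,0,0.01873],[0.03076,0,0.01873],[0.03076,0,0.01873],[0.03076,0,0.01873],[0.03076,0,0.01873],[0.03076,0,0.01873],[0.03076,0,0.01873],[0.03076,0,0.01873],[0.03076,0,0.01873],[0.03076,0,0.01873],[0.03076,0,0.01873]], "turn": [0,0,0,0,0,0,0,0,0,0,0,0,0,0,0,0,0,0,0,0]}}

```text
clock: 10.4
ee_pos: [523.5, -399.1, 228.8]
eef_rot: [[-0.559, -0.001, 0.829], [-0.83, 0.001, -0.559], [-0.0, -1.0, -0.002]]
contact_force: [0.2, -0.2, 0.7]
opening: 93.0
```

Emit:
{"name": "servo_tool", "arguments": {"fingers": [1,1,1], "dp": [[0,0,0],[0,0,0],[0,0,0]], "turn": [0,0,0]}}

```text
clock: 10.7
ee_pos: [524.0, -396.9, 229.6]
eef_rot: [[-0.558, -0.001, 0.83], [-0.83, 0.001, -0.558], [-0.0, -1.0, -0.001]]
contact_force: [0.3, 0.2, 0.1]
opening: 93.2
```

```bash
python3 - <<'E'
from h import *
s,d,w,wt=wrist("pics/w4.png")
np.savez("w4.npz",w=w,p=d["pixels"])
X=w.reshape(-1,3);P=d["pixels"].reshape(-1,3).astype(int)
print(np.round(s["ee_pos"],1),np.round(s["joint_positions"],1))
og=(P[:,0]>150)&(P[:,1]<150)&(P[:,2]<80)&(X[:,2]>35)&(abs(X[:,0]-524)<60)&(abs(X[:,1]+397)<60)
print(og.sum(),X[og].mean(0),cv2.minAreaRect(X[og][:,:2].astype(np.float32)),X[og].max(0))
t=og&(X[:,2]>80); print(t.sum(),X[t].mean(0),cv2.minAreaRect(X[t][:,:2].astype(np.float32)))
tr=(X[:,0]>460)&(X[:,0]<700)&(X[:,1]>-430)&(X[:,1]<-190)&(X[:,2]>62)&(X[:,2]<75)&(P.max(1)<70)
print(tr.sum(),X[tr].mean(0),cv2.minAreaRect(X[tr][:,:2].astype(np.float32)))
E
```

```text
[ 524.  -396.9  229.6] [-39.4   4.5  84.9   0.   90.6  -5.5]
672 [ 530.93943315 -385.64307159  167.82560957] ((529.5755004882812, -390.40594482421875), (49.38391876220703, 97.3868179321289), 55.025482177734375) [ 583.06593311 -343.01943788  326.02229216]
671 [ 530.92695618 -385.6524434   167.96978516] ((529.5755004882812, -390.40594482421875), (49.38391876220703, 97.3868179321289), 55.025482177734375)
2068 [ 572.0541974  -314.27680435   67.6087067 ] ((590.48681640625, -300.6309814453125), (155.95391845703125, 116.2649917602539), 18.3591365814209)
```

View pics/w4.png

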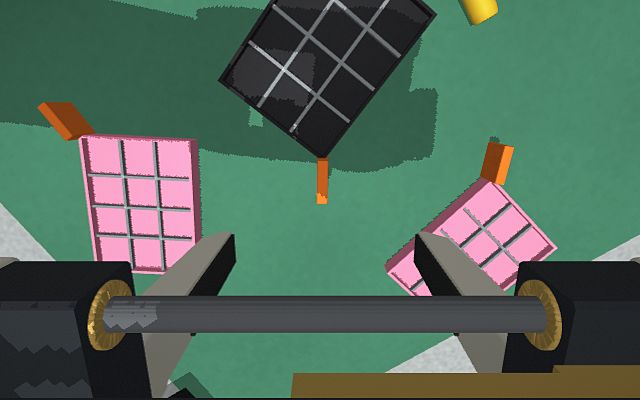

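```bash
python3 - <<'E'
from h import *
f=np.load("w4.npz");X=f["w"].reshape(-1,3);P=f["p"].reshape(-1,3).astype(int)
og=(P[:,0]>120)&(P[:,1]<150)&(P[:,2]<80)&(X[:,2]<95)&(abs(X[:,0]-524)<60)&(abs(X[:,1]+397)<60)
for z in (40,80):
  t=og&(X[:,2]>z); print(t.sum(),X[t].mean(0),cv2.minAreaRect(X[t][:,:2].astype(np.float32)),X[t].max(0))
E
```

```text
471 [ 526.72063708 -391.91382745   84.10143745] ((525.4375610351562, -393.61932373046875), (39.3681526184082, 9.104232788085938), 55.795867919921875) [ 539.90821739 -375.46124664   86.61303559]
450 [ 526.24916498 -392.56701552   84.62619924] ((525.37890625, -393.6150817871094), (39.309364318847656, 9.104734420776367), 55.95151901245117) [ 539.54522317 -375.58450715   86.61303559]
```

Emit:
{"name": "servo_tool", "arguments": {"fingers": [0.6,0.6,0.6,0.6,0.6,0.6,0.6,0.6,0.6,0.6,0.6,0.6,0.6], "dp": [[-0.0015,0.01,-0.0003],[0,0.018,0],[0,0.018,0],[0,0.018,0],[0,0.018,0],[0,0.018,0],[0,0.018,0],[0,0.018,0],[0,0.018,0],[0,0.0136,0],[0,0,0],[0,0,0],[0,0,0]], "turn": [0,0,0,0,0,0,0,0,0,0,0,0,0], "squeeze": 12}}

```text
clock: 12.05
ee_pos: [525.0, -396.7, 63.6]
eef_rot: [[-0.558, 0.001, 0.83], [-0.83, -0.001, -0.558], [0.0, -1.0, 0.001]]
contact_force: [-0.2, -1.1, 1.2]
opening: 55.6
```

```bash
python3 - <<'E'
from h import *
s,d,w,wt=wrist("pics/w5.png")
X=w.reshape(-1,3);P=d["pixels"].reshape(-1,3).astype(int)
og=(P[:,0]>120)&(P[:,1]<150)&(P[:,2]<80)&(X[:,2]<95)&(X[:,2]>80)&(abs(X[:,0]-524)<60)&(abs(X[:,1]+397)<60)
print(og.sum(),cv2.minAreaRect(X[og][:,:2].astype(np.float32)), s["ee_pos"])
T=wt.reshape(-1,3)[og];print("tool z",np.percentile(T[:,2],[2,98]),"x",np.percentile(T[:,0],[2,98]))
E
```

```text
1615 ((527.4937744140625, -390.62591552734375), (32.595272064208984, 9.778463363647461), 55.297183990478516) [ 525.02487136 -396.65303906   63.64069496]
tool z [-6.04641187  3.32441484] x [-22.28471477   8.78924553]
```

View pics/w5.png

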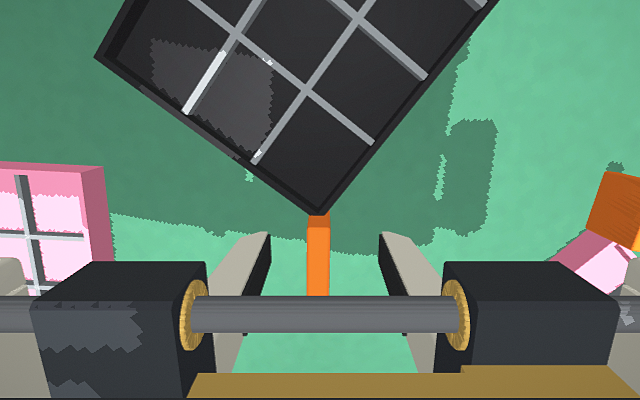

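Emit:
{"name": "servo_tool", "arguments": {"fingers": [0.4,0.2,0,0,0,0,0,0,0,0], "dp": [[0,0,-0.0014],[0,0,0],[0,0,0],[0,0,0],[0,0,0],[0,0,0],[0,0,0],[0,0,0],[0,0,0],[0,0,0]], "turn": [0,0,0,0,0,0,0,0,0,0], "squeeze": 12}}

```text
clock: 13.1
ee_pos: [523.4, -395.5, 62.6]
eef_rot: [[-0.558, -0.0, 0.83], [-0.83, 0.0, -0.558], [-0.0, -1.0, -0.0]]
contact_force: [-1.3, 0.7, 0.9]
opening: 10.1
```

Emit:
{"name": "servo_tool", "arguments": {"fingers": [0,0,0,0,0,0,0,0,0,0], "dp": [[-0.00015,-0.0013,0],[-0.00015,-0.0013,0],[-0.00015,-0.0013,0],[-0.00015,-0.0013,0],[-0.00015,-0.0013,0],[-0.00015,-0.0013,0],[-0.0002,-0.0013,0],[-0.0002,-0.0013,0],[0,0,0],[0,0,0]], "turn": [0,0,0,0,0,0,0,0,0,0]}}

```text
clock: 14.1
ee_pos: [524.3, -394.5, 73.2]
eef_rot: [[-0.558, 0.0, 0.83], [-0.83, -0.0, -0.558], [-0.0, -1.0, 0.0]]
contact_force: [0.4, 1.3, -0.9]
opening: 9.7
```

```bash
cat >> h.py <<'E'
def trayfit(X,P,c=(590.5,-300.6),yaw=18.36,off=0,keep=None):
    # plane fit of rib tops/floor and rim corner heights using black/grey pts
    pass
E
python3 - <<'E'
from h import *
from rig import *
s,d,w,wt=wrist("pics/w6.png")
np.savez("w6.npz",w=w,p=d["pixels"])
f=np.load("w4.npz")
th=np.deg2rad(18.36);R=np.array([[np.cos(th),-np.sin(th)],[np.sin(th),np.cos(th)]])
def fit(w):
    X=w.reshape(-1,3);X=X[~np.isnan(X[:,0])];L=(X[:,:2]-[590.5,-300.6])@R
    m=(abs(L[:,0])<68)&(abs(L[:,1])<48)&(X[:,2]>30)&(X[:,2]<130)
    L=L[m];z=X[m,2]
    for _ in range(6):
        A=np.c_[L,np.ones(len(L))];c=np.linalg.lstsq(A,z,rcond=None)[0];r=z-A@c;k=abs(r)<max(3,2*r.std());L=L[k];z=z[k]
    print("n",len(z),"slope",c,"tabcorner",c@[-78,-58,1],"far",c@[78,58,1],r.std())
fit(f["w"]);fit(w)
for c in ["top","side"]:
    fit(cloud(dict(np.load(f"{c}0.npz")))); fit(cloud(capture(c)))
print(s["contact_force"],s["ee_pos"])
E
```

```text
n 12985 slope [ 1.34621402e-04 -4.95852159e-04  5.97515609e+01] tabcorner 59.769819835715936 far 59.73330192398474 0.7747368882647484
n 29607 slope [-4.03499103e-02 -3.16276319e-02  6.42645700e+01] tabcorner 69.24626563547277 far 59.28287432425372 0.7034606285065131
n 1320 slope [-1.45152534e-04  2.97457602e-03  5.95957517e+01] tabcorner 59.434548185753144 far 59.75695520859557 1.9936439030950783
n 1337 slope [-3.93126959e-02 -3.43480123e-02  6.38013797e+01] tabcorner 68.85995468070271 far 58.74280470089492 2.053681915603089
n 672 slope [ 1.12632900e-04 -1.02093218e-04  5.95756689e+01] tabcorner 59.57280495980176 far 59.578532878882456 1.3615942054938301
n 173 slope [-4.31673197e-02 -3.05743726e-02  6.46417953e+01] tabcorner 69.78215979782648 far 59.50143071131222 2.0467928806150066
[ 0.3590464   1.29983119 -0.85108512] [ 524.25324686 -394.48100974   73.17222471]
```

View pics/w6.png

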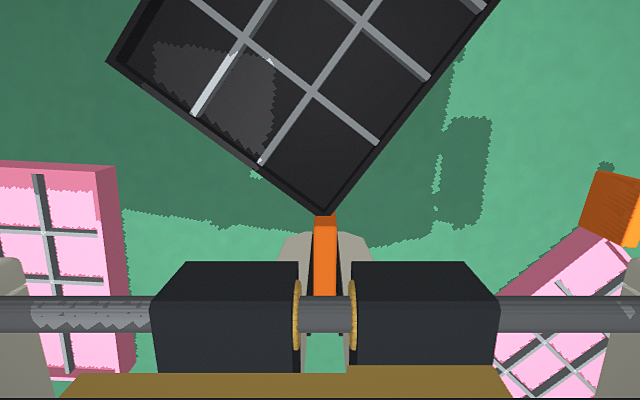

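Emit:
{"name": "servo_tool", "arguments": {"fingers": [0,0,0,0,0,0,0,0,0,0,0,0,0,0,0,0,0,0], "dp": [[-0.0003,-0.0015,0],[-0.0003,-0.0015,0],[-0.0003,-0.0015,0],[-0.0003,-0.0015,0],[-0.0003,-0.0015,0],[-0.0003,-0.0015,0],[-0.0003,-0.0015,0],[-0.0003,-0.0015,0],[-0.0003,-0.0015,0],[-0.0003,-0.0015,0],[-0.0003,-0.0015,0],[-0.0003,-0.0015,0],[-0.0003,-0.0015,0],[-0.0003,-0.0015,0],[-0.0003,-0.0015,0],[0,0,0],[0,0,0],[0,0,0]], "turn": [0,0,0,0,0,0,0,0,0,0,0,0,0,0,0,0,0,0]}}

```text
clock: 16.05
ee_pos: [526.7, -390.7, 95.4]
eef_rot: [[-0.558, 0.0, 0.83], [-0.83, 0.0, -0.558], [-0.0, -1.0, 0.0]]
contact_force: [0.4, 2.6, -0.7]
opening: 9.8
```

```bash
cat >> h.py <<'E'
def fit(w,c0=(590.5,-300.6),yaw=18.36,zr=(30,130)):
    th=np.deg2rad(yaw);R=np.array([[np.cos(th),-np.sin(th)],[np.sin(th),np.cos(th)]])
    X=w.reshape(-1,3);X=X[~np.isnan(X[:,0])];L=(X[:,:2]-c0)@R
    m=(abs(L[:,0])<68)&(abs(L[:,1])<48)&(X[:,2]>zr[0])&(X[:,2]<zr[1])
    L=L[m];z=X[m,2]
    for _ in range(6):
        A=np.c_[L,np.ones(len(L))];c=np.linalg.lstsq(A,z,rcond=None)[0];r=z-A@c;k=abs(r)<max(3,2*r.std());L=L[k];z=z[k]
    print("n",len(z),"slope",np.round(c,3),"tabcorner",c@[-78,-58,1],"far",c@[78,58,1],r.std())
E
python3 - <<'E'
from h import *
from rig import *
s,d,w,wt=wrist("pics/w7.png")
fit(w)
for c in ["top","side"]: fit(cloud(capture(c)))
print(s["contact_force"],s["ee_pos"])
E
```

```text
n 29464 slope [-0.127 -0.099 74.168] tabcorner 89.84031657787673 far 58.495249952970504 0.7209725188574556
n 1419 slope [-0.131 -0.093 74.042] tabcorner 89.71627957580121 far 58.36719289741497 2.1430226737386278
n 215 slope [-0.13 -0.11 74.81] tabcorner 91.29958642698057 far 58.31954423190538 2.090443904943711
[ 0.40766465  2.62501324 -0.70777608] [ 526.72662927 -390.66718068   95.44589981]
```

Emit:
{"name": "servo_tool", "arguments": {"fingers": [0,0,0,0,0,0,0,0,0,0,0,0,0,0,0,0,0,0,0,0], "dp": [[0,0,0],[0,0,0],[0,0,0],[0,0,0],[0,0,0],[0,-0.002,0],[0,-0.002,0],[0,-0.002,0],[0,-0.003,0],[0,-0.003,0],[0,-0.004,0],[0,-0.005,0],[0,-0.006,0],[0,-0.006,0],[0,-0.006,0],[0,-0.006,0],[0,-0.005,0],[0,0,0],[0,0,0],[0,0,0]], "turn": [0,0,0,0,0,0,0,0,0,0,0,0,0,0,0,0,0,0,0,0], "squeeze": 60}}

```text
clock: 18.2
ee_pos: [526.6, -390.6, 145.1]
eef_rot: [[-0.558, -0.0, 0.83], [-0.83, 0.0, -0.558], [-0.0, -1.0, -0.0]]
contact_force: [0.1, -0.6, -0.7]
opening: 9.5
```

```bash
python3 - <<'E'
from h import *
from rig import *
s,d,w,wt=wrist("pics/w8.png")
fit(w,zr=(75,190))
c=capture("side");cv2.imwrite("pics/s8.png",c["pixels"][:,:,::-1]);fit(cloud(c),zr=(75,190))
print(s["contact_force"],s["ee_pos"],s["opening"])
E
```

```text
n 29423 slope [-1.29000e-01 -1.00000e-01  1.23583e+02] tabcorner 139.41035061053603 far 107.75633123102489 0.719364709856014
n 254 slope [-1.34000e-01 -1.10000e-01  1.24747e+02] tabcorner 141.60291951022072 far 107.89021022456193 2.371750528324638
[ 0.09858856 -0.59561048 -0.70400099] [ 526.5711055  -390.63285887  145.07986769] 9.482375634486639
```

View pics/s8.png

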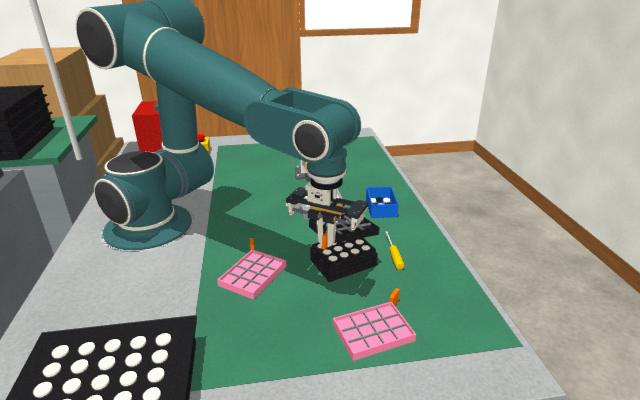

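Emit:
{"name": "servo_tool", "arguments": {"fingers": [0,0,0,0,0,0,0,0,0,0,0,0,0,0,0], "dp": [[0,-0.005,0],[0,-0.01,0],[0,-0.015,0],[0,-0.015,0],[0,-0.015,0],[0,-0.015,0],[0,-0.01,0],[0,0,0],[0,0,0],[0,0,0],[0,0,0],[0,0,0],[0,0,0],[0,0,0],[0,0,0]], "turn": [0,0,0,0,0,0,0,-0.043,-0.085,-0.085,-0.085,-0.085,-0.085,-0.085,-0.04]}}

```text
clock: 19.8
ee_pos: [526.7, -390.7, 230.8]
eef_rot: [[0.004, -0.0, 1.0], [-1.0, 0.0, 0.004], [-0.0, -1.0, -0.0]]
contact_force: [-0.2, -1.0, -0.9]
opening: 9.4
```

Emit:
{"name": "servo_tool", "arguments": {"fingers": [0,0,0,0,0,0,0,0,0,0,0,0,0,0,0,0,0,0,0,0], "dp": [[-0.0103,0,-0.00407],[-0.0206,0,-0.00814],[-0.0206,0,-0.00814],[-0.0206,0,-0.00814],[-0.0206,0,-0.00814],[-0.0206,0,-0.00814],[-0.0206,0,-0.00814],[-0.0206,0,-0.00814],[-0.0206,0,-0.00814],[-0.0206,0,-0.00814],[-0.0206,0,-0.00814],[-0.0206,0,-0.00814],[-0.0206,0,-0.00814],[-0.0206,0,-0.00814],[-0.0206,0,-0.00814],[-0.0206,0,-0.00814],[-0.0206,0,-0.00814],[-0.0206,0,-0.00814],[-0.0103,0,-0.00407],[0,0,0]], "turn": [0,0,0,0,0,0,0,0,0,0,0,0,0,0,0,0,0,0,0,0]}}

```text
clock: 21.8
ee_pos: [379.5, -19.1, 230.7]
eef_rot: [[0.002, 0.001, 1.0], [-1.0, -0.0, 0.002], [0.0, -1.0, 0.001]]
contact_force: [0.3, -0.1, -1.1]
opening: 9.6
```

Emit:
{"name": "servo_tool", "arguments": {"fingers": [0,0,0], "dp": [[0,0,0],[0,0,0],[0,0,0]], "turn": [0,0,0]}}

```text
clock: 22.1
ee_pos: [380.1, -20.6, 230.3]
eef_rot: [[-0.0, -0.0, 1.0], [-1.0, -0.0, -0.0], [0.0, -1.0, -0.0]]
contact_force: [-0.4, 0.3, -1.8]
opening: 9.8
```

```bash
python3 - <<'E'
from h import *
from rig import *
s,d,w,wt=wrist("pics/w9.png")
p=np.array(s["ee_pos"]);R=np.array(s["eef_rot"]);c0=p[:2]-116*R[:2,0]
yaw=np.rad2deg(np.arctan2(R[1,0],R[0,0]))-216.8
print(p,s["contact_force"],s["opening"],np.round(s["joint_positions"],1),c0,yaw)
fit(w,c0,yaw,zr=(90,290))
c=capture("top");cv2.imwrite("pics/t9.png",c["pixels"][:,:,::-1]);fit(cloud(c),c0,yaw,zr=(90,290))
E
```

```text
[380.09806732 -20.58138376 230.33024015] [-0.36383176  0.28927639 -1.82480116] 9.781115718270083 [ -6.9 -32.3 115.2  -0.   97.1  -6.9] [380.15175898  95.41860356] -306.8265198759335
n 26373 slope [-1.31000e-01 -9.80000e-02  2.07805e+02] tabcorner 223.72242746239561 far 191.88713860659254 0.7272234429914078
n 569 slope [-1.19000e-01 -9.70000e-02  2.07098e+02] tabcorner 222.02715927266294 far 192.1691807690115 1.5524930568432396
```

View pics/t9.png

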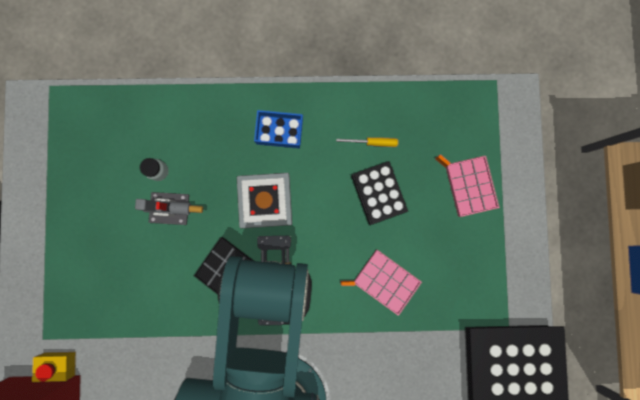

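Emit:
{"name": "servo_tool", "arguments": {"fingers": [0,0,0,0,0,0,0,0,0,0,0,0,0,0,0,0,0,0,0,0], "dp": [[0,0.005,0],[0,0.01,0],[0,0.015,0],[0,0.015,0],[0,0.015,0],[0,0.015,0],[0,0.015,0],[0,0.015,0],[0,0.015,0],[0,0.015,0],[0,0.015,0],[0,0.01,0],[0,0.006,0],[0,0.003,0],[0,0.003,0],[0,0.003,0],[0,0.003,0],[0,0.003,0],[0,0,0],[0,0,0]], "turn": [0,0,0,0,0,0,0,0,0,0,0,0,0,0,0,0,0,0,0,0]}}

```text
clock: 24.2
ee_pos: [380.1, -20.0, 49.7]
eef_rot: [[0.0, 0.0, 1.0], [-1.0, 0.0, 0.0], [-0.0, -1.0, 0.0]]
contact_force: [-0.6, -0.1, 0.7]
opening: 9.3
```

```bash
python3 - <<'E'
from h import *
s,d,w,wt=wrist("pics/w10.png")
p=np.array(s["ee_pos"]);R=np.array(s["eef_rot"]);c0=p[:2]-116*R[:2,0]
yaw=np.rad2deg(np.arctan2(R[1,0],R[0,0]))-216.8
print(p,s["contact_force"],s["ft_torque"],s["opening"],np.round(s["joint_positions"],1))
fit(w,c0,yaw,zr=(5,130))
E
```

```text
[380.08833279 -19.96702093  49.70535308] [-0.59439179 -0.08965071  0.66711974] [0.30613468 0.04654003 0.05503344] 9.320419682718674 [ -6.9 -27.4 129.    0.   78.4  -6.9]
n 26457 slope [-0.127 -0.096 27.732] tabcorner 43.19658283244968 far 12.267979227869107 0.725142376975211
```

Emit:
{"name": "servo_tool", "arguments": {"fingers": [0,0,0,0,0,0,0,0,0,0,0,0,0,0,0,0,0,0,0,0], "dp": [[0,0,0],[0,0,0],[0.0003,0.0015,0],[0.0003,0.0018,0],[0.0003,0.0018,0],[0.0003,0.0018,0],[0.0003,0.0018,0],[0.0003,0.0018,0],[0.0003,0.0018,0],[0.0003,0.0018,0],[0.0003,0.0018,0],[0.0003,0.0018,0],[0.0003,0.0018,0],[0.0003,0.0018,0],[0.0003,0.0018,0],[0.0003,0.0018,0],[0.0003,0.0018,0],[0.0003,0.0015,0],[0.0003,0.0015,0],[0,0,0]], "turn": [0,0,0,0,0,0,0,0,0,0,0,0,0,0,0,0,0,0,0,0], "squeeze": 15}}

```text
clock: 26.25
ee_pos: [379.8, -25.1, 19.5]
eef_rot: [[0.001, -0.0, 1.0], [-1.0, 0.0, 0.001], [-0.0, -1.0, -0.0]]
contact_force: [0.2, 0.6, 0.1]
opening: 9.7
```

```bash
python3 - <<'E'
from h import *
s,d,w,wt=wrist("pics/w11.png")
p=np.array(s["ee_pos"]);R=np.array(s["eef_rot"]);c0=p[:2]-116*R[:2,0]
yaw=np.rad2deg(np.arctan2(R[1,0],R[0,0]))-216.8
print(p,s["contact_force"],s["ft_torque"],s["opening"],np.round(s["joint_positions"],1))
fit(w,c0,yaw,zr=(5,130))
E
```

```text
[379.8182537  -25.07134136  19.50795463] [0.22333787 0.57284689 0.14676654] [0.18484111 0.00639349 0.00264918] 9.716751909349412 [ -7.6 -25.4 130.7   0.   74.7  -7.7]
n 29308 slope [-1.0000e-02 -7.0000e-03  1.4788e+01] tabcorner 15.954354511309838 far 13.622533642368072 0.6947861991141285
```

Emit:
{"name": "servo_tool", "arguments": {"fingers": [0,0,0,0,0,0,0,0,0,0], "dp": [[0,0.001,0],[0,0.001,0],[0,0.0008,0],[0,0,0],[0,0,0],[0,0,0],[0,0,0],[0,0,0],[0,0,0],[0,0,0]], "turn": [0,0,0,0,0,0,0,0,0,0]}}

```text
clock: 27.3
ee_pos: [380.0, -25.2, 17.1]
eef_rot: [[0.001, 0.0, 1.0], [-1.0, -0.0, 0.001], [0.0, -1.0, 0.0]]
contact_force: [-1.4, -2.4, 5.0]
opening: 9.8
```

```bash
python3 - <<'E'
from h import *
s,d,w,wt=wrist("pics/w12.png")
p=np.array(s["ee_pos"]);R=np.array(s["eef_rot"]);c0=p[:2]-116*R[:2,0]
yaw=np.rad2deg(np.arctan2(R[1,0],R[0,0]))-216.8
print(p,s["contact_force"],s["ft_torque"],s["opening"],np.round(s["joint_positions"],1))
fit(w,c0,yaw,zr=(5,130))
E
```

```text
[379.99155973 -25.1945661   17.06382407] [-1.44812341 -2.40037643  5.0352591 ] [-0.30495535  0.38930101  0.01930095] 9.794094857572993 [ -7.6 -25.2 130.8  -0.   74.4  -7.7]
n 29535 slope [-0.    -0.    13.714] tabcorner 13.77092696202665 far 13.65678643675382 0.6963938726662621
```

Emit:
{"name": "servo_tool", "arguments": {"fingers": [0,0,0,0,0,0,0,0,0,0,0,0,0,0,0,0,0,0,0,0], "dp": [[0,0,0],[0,0,0],[0,0,0],[0,0,0],[0,0,0],[0,-0.003,0],[0,-0.006,0],[0,-0.01,0],[0,-0.012,0],[0,-0.012,0],[0,-0.012,0],[0,-0.012,0],[0,-0.012,0],[0,-0.012,0],[0,-0.012,0],[0,-0.012,0],[0,-0.009,0],[0,-0.005,0],[0,0,0],[0,0,0]], "turn": [0,0,0,0,0,0,0,0,0,0,0,0,0,0,0,0,0,0,0,0], "squeeze": 60}}

```text
clock: 29.35
ee_pos: [379.8, -25.1, 145.6]
eef_rot: [[0.001, -0.001, 1.0], [-1.0, 0.0, 0.001], [-0.0, -1.0, -0.001]]
contact_force: [0.6, -0.1, -3.2]
opening: 9.7
```

Emit:
{"name": "servo_tool", "arguments": {"fingers": [0,0,0,0,0,0,0,0,0,0,0,0,0,0,0,0,0,0], "dp": [[0.002,0,0.0066],[0.004,0,0.0134],[0.004,0,0.0134],[0.004,0,0.0134],[0.004,0,0.0134],[0.004,0,0.0134],[0.004,0,0.0134],[0.004,0,0.0134],[0.004,0,0.0134],[0.004,0,0.0134],[0.004,0,0.0134],[0.004,0,0.0134],[0.004,0,0.0134],[0.004,0,0.0134],[0.004,0,0.0134],[0.001,0,0.0034],[0,0,0],[0,0,0]], "turn": [0,0,0,0,0,0,0,0,0,0,0,0,0,0,0,0,0,0]}}

```text
clock: 31.15
ee_pos: [577.2, -83.9, 145.5]
eef_rot: [[0.001, -0.001, 1.0], [-1.0, 0.0, 0.001], [-0.0, -1.0, -0.001]]
contact_force: [0.3, 0.8, -1.5]
opening: 9.4
```

Emit:
{"name": "servo_tool", "arguments": {"fingers": [0,0,0], "dp": [[0,0,0],[0,0,0],[0,0,0]], "turn": [0,0,0]}}

```text
clock: 31.45
ee_pos: [577.4, -83.9, 146.1]
eef_rot: [[0.001, 0.0, 1.0], [-1.0, -0.0, 0.001], [0.0, -1.0, 0.0]]
contact_force: [-0.2, 0.6, -0.7]
opening: 9.7
```

```bash
python3 - <<'E'
from h import *
from rig import *
s,d,w,wt=wrist("pics/w13.png")
p=np.array(s["ee_pos"]);R=np.array(s["eef_rot"]);c0=p[:2]-116*R[:2,0]
yaw=np.rad2deg(np.arctan2(R[1,0],R[0,0]))-216.8
print(p,s["contact_force"],s["opening"])
fit(w,c0,yaw,zr=(100,190))
def rect(w,P,n):
    X=w.reshape(-1,3);P=P.reshape(-1,3).astype(int)
    m=(X[:,2]>125)&(X[:,2]<160)&(P.max(1)<90)&(np.linalg.norm(X[:,:2]-c0,axis=1)<110)
    print(n,m.sum(),cv2.minAreaRect(X[m][:,:2].astype(np.float32)))
rect(w,d["pixels"],"w")
for c in ["top","side"]:
    q=capture(c);cv2.imwrite(f"pics/{c}13.png",q["pixels"][:,:,::-1]);x=cloud(q);fit(x,c0,yaw,zr=(100,190));rect(x,q["pixels"],c)
E
```

```text
[577.40977268 -83.94032465 146.12504667] [-0.24617772  0.57321933 -0.70268006] 9.733424199533268
n 29525 slope [-2.00000e-03 -2.00000e-03  1.42513e+02] tabcorner 142.77134961328363 far 142.2543634970312 0.6986228004897963
w 44834 ((559.252197265625, 4.1515960693359375), (127.55668640136719, 127.10334777832031), 59.141754150390625)
n 881 slope [-3.00000e-03 -5.00000e-03  1.42167e+02] tabcorner 142.6667013397159 far 141.66663002788457 2.0155471853690075
top 1435 ((576.5910034179688, 33.186737060546875), (156.72958374023438, 115.51959991455078), 53.68153381347656)
n 181 slope [-2.40000e-02 -2.90000e-02  1.43113e+02] tabcorner 146.65137977776044 far 139.5754452043294 2.099673184910356
side 430 ((577.2595825195312, 29.075416564941406), (163.86001586914062, 119.25946044921875), 53.26341247558594)
```

View pics/w13.png

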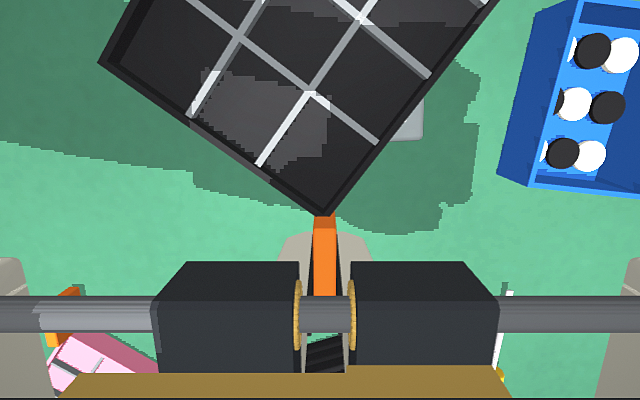

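View pics/side13.png

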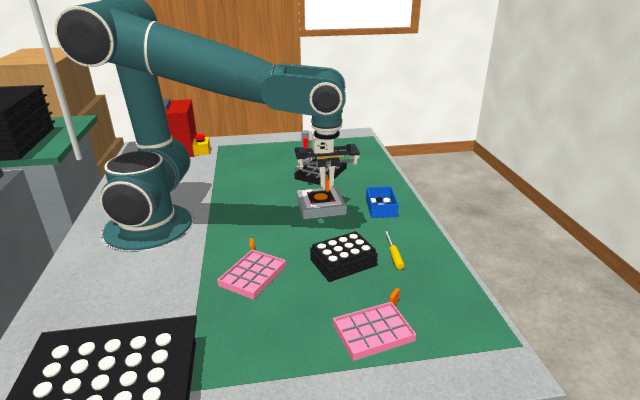

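View pics/top13.png

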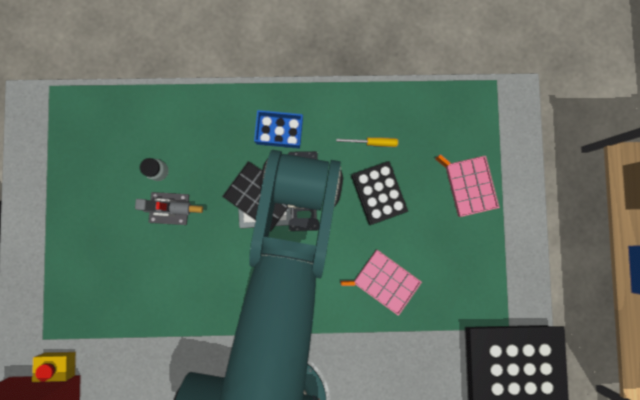

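Emit:
{"name": "servo_tool", "arguments": {"fingers": [0,0,0,0,0,0,0], "dp": [[0,0,-0.0015],[0,0,-0.0015],[0,0,0],[0,0,0],[0,0,0],[0,0,0],[0,0,0]], "turn": [0,0,0,0,0,0,0]}}

```text
clock: 32.3
ee_pos: [574.6, -84.0, 145.9]
eef_rot: [[0.001, -0.0, 1.0], [-1.0, 0.0, 0.001], [-0.0, -1.0, -0.0]]
contact_force: [-0.4, -0.4, -1.1]
opening: 10.0
```

```bash
python3 - <<'E'
from h import *
from rig import *
s,d,w,wt=wrist("pics/w14.png")
p=np.array(s["ee_pos"]);R=np.array(s["eef_rot"]);c0=p[:2]-116*R[:2,0]
yaw=np.rad2deg(np.arctan2(R[1,0],R[0,0]))-216.8
print(p,s["contact_force"],s["opening"]); fit(w,c0,yaw,zr=(100,190))
q=capture("top");X=cloud(q).reshape(-1,3);P=q["pixels"].reshape(-1,3).astype(int)
m=(X[:,2]>125)&(X[:,2]<160)&(P.max(1)<90)&(np.linalg.norm(X[:,:2]-c0,axis=1)<110);print("tray",cv2.minAreaRect(X[m][:,:2].astype(np.float32)))
m=(X[:,2]>48)&(X[:,2]<64)&(np.linalg.norm(X[:,:2]-[590,-300],axis=1)<110);print("stack",m.sum(),cv2.minAreaRect(X[m][:,:2].astype(np.float32)))
m=(P[:,0]>80)&(P[:,1]<40)&(P[:,2]<50)&(X[:,2]>154)&(X[:,1]>200)&(X[:,1]<340);print("trigger top",X[m].mean(0))
E
```

```text
[574.59205767 -84.00309198 145.9154378 ] [-0.43484856 -0.39865527 -1.13936738] 9.963943235649511
n 29524 slope [-2.00000e-03 -2.00000e-03  1.42329e+02] tabcorner 142.54007587881813 far 142.11729341198452 0.6932913449483923
tray ((573.7808227539062, 32.98077392578125), (156.3988800048828, 115.77845764160156), 53.80242919921875)
stack 1968 ((588.1065063476562, -298.2236022949219), (150.6097869873047, 115.34225463867188), 18.97832489013672)
trigger top [556.47988833 289.72630853 159.0715807 ]
```

```bash
python3 -c "
from rig import *
print(close_job())"
```

```text
the job is handed in; nothing more can be done
None
```

The job is handed in, at about 32 s of the 58 s allowed. The gun's trigger was squeezed and released, the top tray was peeled off, and it is now held still above the reader.

- **Air gun:** the fingers stopped at 46 mm at up to 30 N, against 47 mm expected for a full squeeze. The trigger was seen back at its rest position afterwards.
- **Peel:** the tab corner was raised about 30 mm while the far corner stayed resting in the stack. The tray was then lifted free.
- **Levelling:** the tool cannot tilt, so the tray came away about 9° off level. I set it down on clear bench to level it in the grip, then lifted it again at 60 N. This step was not in your instructions.
- **Final pose:** the tray is level to about 0.2° by the wrist camera. Its centre is at (573.8, 33.0) mm against the reader's (573.6, 32.6), about 100 mm above the window. Contact force is near zero.
- **Stack below:** the top camera puts it within about 1 mm of where that camera first saw the top tray. It reads about 2 to 3 mm from the wrist camera's earlier figure, which I take as calibration error.
- **Bin, jar and screwdriver:** these look untouched in the last pictures.
- **Disagreeing check:** the side camera's fit, from few pixels and partly blocked by the gripper, read about 2° of tilt. I trusted the wrist and top views instead.

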